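# Fetch the steel case from behind the filter funnel

## Robot

A 7-joint arm with a two-finger parallel gripper is mounted at the origin on the work surface. World frame = base frame: x ahead of the robot, y to its left, z up, the work surface at z = 0. Lengths are in mm, angles in degrees, forces in N, time in s.
With the tool pointing down it reaches from about 425 to 875 mm from the base axis. Payload 4.7 kg.
Tool frame: the origin (TCP) lies on the centre line of the jaws, within the pads' length; the fingertips stand 8 mm ahead of it and the grasp point (between the pads) lies 11 mm behind it; z points along the fingers, y is the direction in which the jaws open and shut (so a half turn about z gives the same grasp; the last joint's range is limited). The gripper opens to 87 mm and grips with 3 to 60 N. Pads are 19 mm wide; open, the fingers measure 117 mm over their backs; the gripper's body (75 mm by 190 mm) begins 51 mm behind the grasp point.
Start: joints at [-72.13, 18.392, -4.016, 83.108, 1.295, 78.541, -3.26], TCP at [190.748, 621.402, 230.587] pointing down, gripper open.
Joint ranges: [-163.93, 163.93], [-17.29, 119.83], [-79.2, 71.16], [3.27, 140.29], [-89.18, 269.18], [5.43, 117.66], [-154.24, 154.24]. Speed limits (degrees/s): [147.25, 147.25, 180, 180, 180, 180, 180].

## Interface

Orientations are given as a 3x3 rotation matrix whose columns are the frame's x, y, z axes.
In Python, from rig import reach, servo_line, set_joints, command_gripper, sleep, solve_ik, get_state, capture, camera_params, IKError, finish_job gives the robot as it stands. The module is installed in compiled form; this text tells all that it offers. Calls block until the motion is done:
- reach(position, orientation): joint-space move of the TCP to a pose.
- servo_line(position, vel=150, rot=None): straight line of the TCP; rot=None keeps the orientation; vel is the mean speed in mm/s.
- set_joints(angles): joint-space move.
- command_gripper(opening, effort=None): finger opening in mm; effort is the grip in N (None keeps the last); returns when the fingers have stopped.
- sleep(seconds).
- solve_ik(position, orientation): joint angles nearest the present ones, or None.
- get_state(): the state.
- capture(name): name is "scene" or "top" or "wrist"; returns the picture (420x560x3 uint8, red, green, blue); there is no depth.
- camera_params(name): a dict with "mtx" (3x3 intrinsics, pixels), "world_from_camera" (4x4, takes a point from camera to world coordinates). Camera axes: x right, y down, z forward; pixel columns grow to the right and rows downward; lengths in mm; the calibration is good to about 2 mm. A picture is of the moment at which its call begins: read the wrist's pose just before it. camera_params takes no time and is no camera call; for the wrist camera it gives the pose at the moment of the call.
A pose or a line that the arm cannot do raises IKError and nothing moves.
- finish_job(): hands the job in, once; it reports no verdict.
The state is a dict: "t": time; "joint_positions": joint angles; "qd": joint speeds; "joint_torque": joint torques, N m; "eef_pos": TCP position; "ee_rot": TCP orientation; "wrist_force": force on the tool from outside, world axes, zero at the start; "torque": the same for the moment, N m; "finger_gap": finger opening in mm.
Only numpy, scipy, OpenCV 4.12 (cv2) and the standard library are available. Lean on these libraries where they do the work, as an engineer would, in place of code of your own. Each camera call takes 0.05 s, during which the arm holds its last target.

## Task

The flat rectangular steel case is under the clear-topped bench riser with an amber filter funnel standing in front of it. Move that funnel out of the way first, standing it upright on the black rubber mat, then draw the case out from under the riser and set it flat inside the shallow metal tray. Keep both level and set them down gently rather than dropping them, and leave the round tin and the small white jar at the other bay where they are.

Things in the scene. Friction and masses are not known exactly. Their poses are not given: they have to be found in the camera images.
- riser: Low riser fixed on the bench: three upright steel walls, 8 mm thick, under a flat clear top 88 to 94 mm above the bench. Origin on the bench under its centre; -x points out of the open front, front edges at x = -70 mm, rear at +70. Two bays centred at y = +60 and -60 mm, each 112 mm wide, floored by the bench. A glass dish fixed on top (x = +38 mm, 60 mm across) reaches 112 mm
- case: Closed rectangular steel case, loose, 0.28 to 0.45 kg, on the bench in either bay, turned as the riser within a few degrees. Body 110 (x) by 80 (y) by 45 mm high; origin at the centre of its underside, z up, -x is its front. Centre of mass near its middle. The lid does not open
- case_plate (a point): Middle of the top edge of the upright steel grip plate on the case's front, 71 mm in front (-x) of the case's origin and 66 mm above its underside. The plate is 10 mm thick (y), 34 mm long (x) and 58 mm tall, and sticks out of the bay
- case_bar (a point): Middle of the top of the black bar handle on the case's lid, straight above the case's origin, 75 mm above its underside. The bar is 50 mm long (x), 12 mm thick (y) and stands 30 mm up from the lid; at the start it is under the riser's top
- funnel: Amber filter funnel, loose, 0.14 to 0.24 kg, standing upright in front of the case, its base a few mm from the grip plate. Round white base with an amber collar, 72 mm across and 16 mm high; above it an open-topped amber cup, 56 mm outer diameter, 3 mm wall, up to 115 mm. Origin at the centre of its underside, z up.
- mat: Black rubber mat, fixed flat on the bench to the robot's left or right, 140 by 140 by 4 mm. Origin at the centre of its underside; top face at 4 mm.
- tray: Shallow square aluminium tray, fixed on the bench on the other side, 170 by 170 mm outside, 162 by 162 mm inside, walls 4 mm thick and 16 mm high, floor 4 mm thick. Origin at the centre of its underside. Large enough for the case at any yaw.
- tin: Round steel tin with a small black knob, 82 mm across, 72 mm high with the knob, in the bay that does not hold the case; leave it alone. Origin at the centre of its underside.
- jar: Small white jar, 50 mm across, 115 mm high, standing in front of the round tin; leave it alone. Origin at the centre of its underside.
Mind the look-alikes: they are no part of the job. Leave any purple look-alike of the case alone.

How it is judged:
By the outcome, as a careful person would: the job done as asked, in the order asked, and still so for the second after the job is handed in, with the robot touching nothing.
It also fails if it takes over 67 s, if anything falls off the work surface, if the arm or the gripper's body presses on something with over 40 N, if the wrist force passes 120 N, or if a joint passes its speed limit or range.

## Working session

There is one attempt and no reset: what is moved stays moved. The work goes in short steps, each a Python script; the robot and the scene stay as the last script left them, time stands still between calls to the robot, and variables do not carry over. Pictures are saved under pics/ and viewed, and the job is handed in when it is done.

```bash
mkdir -p pics; ls; python3 - <<'E'
from rig import *
import cv2,numpy as np
for n in ("scene","top","wrist"):
    im=capture(n); cv2.imwrite(f"pics/{n}0.png",cv2.cvtColor(im,cv2.COLOR_RGB2BGR))
    p=camera_params(n); print(n,np.round(p["mtx"],1).tolist(),np.round(p["world_from_camera"],3).tolist())
s=get_state(); print(s["t"],s["eef_pos"],np.round(s["ee_rot"],3).tolist(),s["finger_gap"])
E
```

```text
pics
scene [[539.5, 0.0, 274.0], [0.0, 539.5, 208.9], [0.0, 0.0, 1.0]] [[-0.716, 0.547, -0.434, 1005.9], [0.698, 0.566, -0.438, 490.603], [0.006, -0.616, -0.787, 967.608], [0.0, 0.0, 0.0, 1.0]]
top [[541.7, 0.0, 273.1], [0.0, 541.7, 201.0], [0.0, 0.0, 1.0]] [[-0.087, -0.974, 0.209, 313.499], [-0.996, 0.084, -0.025, 17.315], [0.007, -0.211, -0.978, 1095.685], [0.0, 0.0, 0.0, 1.0]]
wrist [[356.4, 0.0, 276.8], [0.0, 356.4, 208.1], [0.0, 0.0, 1.0]] [[0.293, 0.925, 0.242, 125.177], [0.956, -0.283, -0.075, 641.224], [-0.001, 0.253, -0.967, 381.667], [0.0, 0.0, 0.0, 1.0]]
0.15 [190.67041422 621.00325499 229.74793702] [[-0.956, 0.293, -0.0], [0.293, 0.956, -0.001], [-0.0, -0.001, -1.0]] 87.32783214630693
```

View pics/scene0.png

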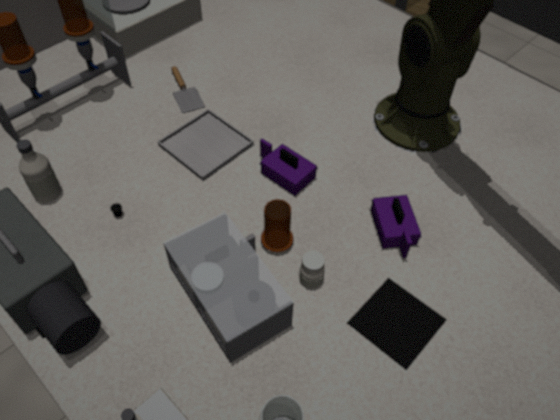

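View pics/top0.png

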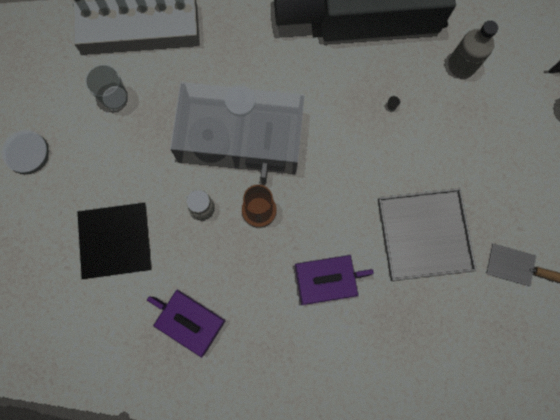

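View pics/wrist0.png

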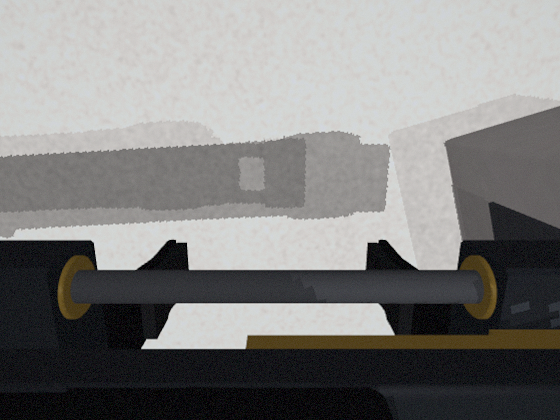

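Top view candidates:
- **Case:** the steel case in the bay, bar at (268,135) and plate at (264,172). The purple look-alikes are at (327,280) and (188,322). The round tin is at (207,135).
- **Funnel:** amber, at (259,207), in front of the plate. The other amber cups are in the rack at scene (10,40) and (75,15). The white jar is at (200,205).

I choose the steel case and the funnel at (259,207), and check both in a crop.

```bash
cat > h.py <<'E'
from rig import *
import cv2,numpy as np
def ray(n,u,v,z,P=None):
    p=P or camera_params(n); K=np.array(p["mtx"]);T=np.array(p["world_from_camera"])
    d=T[:3,:3]@np.linalg.solve(K,[u,v,1.]); o=T[:3,3]
    return (o+d*(z-o[2])/d[2])
def proj(n,X,P=None):
    p=P or camera_params(n); K=np.array(p["mtx"]);T=np.array(p["world_from_camera"])
    c=T[:3,:3].T@(np.asarray(X,float)-T[:3,3]); q=K@c; return q[:2]/q[2]
def tri(obs):
    A=np.zeros((3,3));b=np.zeros(3)
    for n,u,v in obs:
        p=camera_params(n);K=np.array(p["mtx"]);T=np.array(p["world_from_camera"])
        d=T[:3,:3]@np.linalg.solve(K,[u,v,1.]);d/=np.linalg.norm(d);M=np.eye(3)-np.outer(d,d);A+=M;b+=M@T[:3,3]
    return np.linalg.solve(A,b)
def save(im,name): cv2.imwrite(f"pics/{name}.png",cv2.cvtColor(im,cv2.COLOR_RGB2BGR))
E
python3 - <<'E'
from h import *
t=cv2.imread("pics/top0.png"); s=cv2.imread("pics/scene0.png")
f=lambda a:np.clip(a.astype(float)*1.5,0,255).astype(np.uint8)
a=cv2.resize(f(t[75:235,165:315]),None,fx=3.7,fy=3.7,interpolation=cv2.INTER_CUBIC)
cv2.imwrite("pics/crop_top.png",a)
a=cv2.resize(f(s[190:360,155:335]),None,fx=3.5,fy=3.5,interpolation=cv2.INTER_CUBIC)
cv2.imwrite("pics/crop_scene.png",a)
E
```

```text
(no output)
```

View pics/crop_top.png

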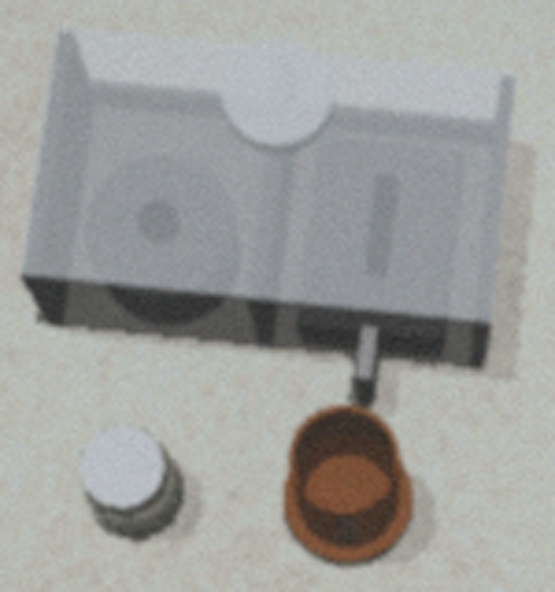

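View pics/crop_scene.png

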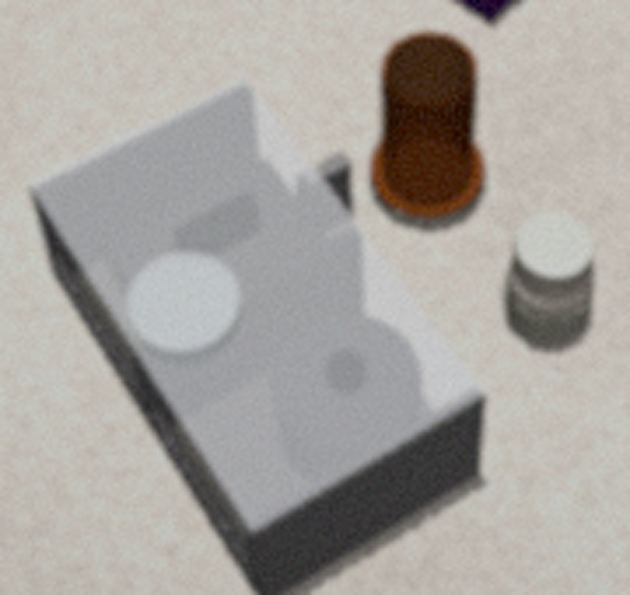

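```bash
python3 - <<'E'
from h import *
r=np.round
t=cv2.imread("pics/top0.png"); s=cv2.imread("pics/scene0.png")
c=lambda u,v:(165+u/3.7,75+v/3.7)
cor=[ray("top",*c(u,v),94)[:2] for u,v in [(65,30),(513,75),(490,322),(22,277)]]
for a in cor: print("riser",r(a,1))
print("sides",[r(np.linalg.norm(cor[i]-cor[(i+1)%4]),1) for i in range(4)],"centre",r(np.mean(cor,0),1))
x=-( (cor[3]+cor[2])/2-(cor[0]+cor[1])/2); print("riser +x yaw",np.degrees(np.arctan2(x[1],x[0])))
y=cor[0]+cor[3]-cor[1]-cor[2]; print("riser y yaw-90",np.degrees(np.arctan2(y[1],y[0]))-90)
for u,v in [(370,326),(364,378),(367,352)]: print("plate",r(ray("top",*c(u,v),66),1))
# plate tri, bar
cs=lambda u,v:(155+u/3.5,190+v/3.5)
print("bar ends top", r(ray("top",*c(383,177),75),1), r(ray("top",*c(376,272),75),1))
def mask(im,n):
    h=cv2.cvtColor(im,cv2.COLOR_BGR2HSV)
    if n=="amber": return cv2.inRange(h,(3,110,30),(20,255,255))
    if n=="black": return cv2.inRange(h,(0,0,0),(180,255,40))
for nm,im,box in (("top",t,(230,290,175,240)),("scene",s,(255,300,195,255))):
    m=mask(im,"amber"); z=np.zeros_like(m); z[box[2]:box[3],box[0]:box[1]]=m[box[2]:box[3],box[0]:box[1]]
    cn=max(cv2.findContours(z,0,2)[0],key=cv2.contourArea); print(nm,"amber",cv2.boundingRect(cn),cv2.contourArea(cn))
    pts=cn[:,0,:].astype(float)
    # base at lower part
    y0=pts[:,1].max()
    low=pts[pts[:,1]>y0-12]
    X=np.array([ray(nm,u,v,14)[:2] for u,v in low])
    A=np.c_[2*X,np.ones(len(X))]; sol=np.linalg.lstsq(A,(X**2).sum(1),rcond=None)[0]
    print(" base fit",r(sol[:2],1),"R",r(np.sqrt(sol[2]+sol[0]**2+sol[1]**2),1))
    up=pts[pts[:,1]<pts[:,1].min()+8]
    X=np.array([ray(nm,u,v,115)[:2] for u,v in up])
    A=np.c_[2*X,np.ones(len(X))]; sol=np.linalg.lstsq(A,(X**2).sum(1),rcond=None)[0]
    print(" rim fit",r(sol[:2],1),"R",r(np.sqrt(sol[2]+sol[0]**2+sol[1]**2),1))
m=mask(t,"black"); z=np.zeros_like(m); z[195:285,70:160]=m[195:285,70:160]
cn=max(cv2.findContours(z,0,2)[0],key=cv2.contourArea); (cc,wh,an)=cv2.minAreaRect(cn)
b=[ray("top",*p,4)[:2] for p in cv2.boxPoints((cc,wh,an))]; print("mat",r(b,1).tolist(),r(np.mean(b,0),1))
b=[ray("top",u,v,16)[:2] for u,v in [(378,197),(460,190),(473,271),(389,279)]]; print("tray",r(b,1).tolist(),r(np.mean(b,0),1))
print("jar top",r(ray("top",*c(122,467),115),1))
E
```

```text
riser [781.6 149.6]
riser [735.7 -87.1]
riser [600.4 -61.6]
riser [645.5 179.2]
sides [np.float64(241.1), np.float64(137.7), np.float64(245.0), np.float64(139.3)] centre [690.8  45. ]
riser +x yaw -11.460127745392542
riser y yaw-90 -10.792584399532103
plate [6.116e+02 2.000e-01 6.600e+01]
plate [583.4   5.8  66. ]
plate [597.5   3.   66. ]
bar ends top [691.3 -13.6  75. ] [638.5  -5.3  75. ]
top amber (242, 197, 34, 29) 703.5
 base fit [530.5  20.4] R 33.4
 rim fit [509.3  20.3] R 27.2
scene amber (262, 200, 31, 52) 1146.5
 base fit [533.   22.6] R 32.8
 rim fit [533.4  23.3] R 25.4
mat [[559.4, 399.0], [566.5, 253.9], [428.7, 241.6], [422.4, 383.0]] [494.3 319.4]
tray [[534.6, -224.8], [534.8, -394.6], [368.7, -393.9], [367.6, -225.2]] [ 451.4 -309.6]
jar top [535.1 130.8 115. ]
```

The crop confirms the steel case in the -y bay and the amber funnel at about (532,22). The bar, plate and riser measurements agree to within 3 mm on a yaw of about -10.5°. I'll hover over the funnel and refine with the wrist camera.

```bash
cat >> h.py <<'E'
def R(psi):
    a=np.radians(psi); y=np.array([-np.sin(a),np.cos(a),0]); z=np.array([0,0,-1.]); return np.c_[np.cross(y,z),y,z]
def st(l=""):
    s=get_state(); print(l,"t",round(s["t"],2),"pos",np.round(s["eef_pos"],1),"F",np.round(s["wrist_force"],1),"T",np.round(s["torque"],2),"gap",round(s["finger_gap"],1),flush=True); return s
E
python3 - <<'E'
from h import *
print("lookalike", np.round([ray("top",327,280,45)[:2],ray("top",369,273,60)[:2],ray("top",296,265,45)[:2],ray("top",353,256,45)[:2]],0).tolist())
for p,a in [((533,22,81),-10.6),((494,319,85),-10.6),((494,319,85),20),((590,3,58),-10.6),((460,28,58),-10.6),((540,-20,60),-10.6),((468,-310,60),0),((451,-294,60),90),((451,-294,60),-90)]:
    q=solve_ik(p,R(a)); print(p,a,None if q is None else np.round(q,0))
reach((520,22,250),R(-10.6)); st()
P=camera_params("wrist"); im=capture("wrist"); save(im,"w1"); save(capture("scene"),"s1"); np.save("w1P.npy",P["world_from_camera"])
print(proj("wrist",(533,22,115)))
E
```

```text
lookalike [[375.0, -99.0], [380.0, -179.0], [408.0, -43.0], [416.0, -155.0]]
(533, 22, 81) -10.6 [-36.  13.  34. 111.  -8.  59.  81.]
(494, 319, 85) -10.6 [-42.  17.   8. 102.  -3.  61.  46.]
(494, 319, 85) 20 [-41.  17.   7. 102.  -2.  61.  76.]
(590, 3, 58) -10.6 [-32.  22.  35. 104. -14.  59.  88.]
(460, 28, 58) -10.6 [-39.   5.  34. 121.  -3.  55.  76.]
(540, -20, 60) -10.6 [-35.  16.  39. 111. -12.  57.  89.]
(468, -310, 60) 0 [-14.  23.  53. 108. -22.  59. 139.]
(451, -294, 60) 90 [ -22.   23.   61.  112.  -24.   59. -130.]
(451, -294, 60) -90 [-13.  19.  50. 111. -17.  58.  45.]
 t 2.58 pos [520.   23.2 249.9] F [-0.4  0.   0.2] T [0.09 0.01 0.02] gap 86.8
[278.25377599 215.48767736]
```

View pics/w1.png

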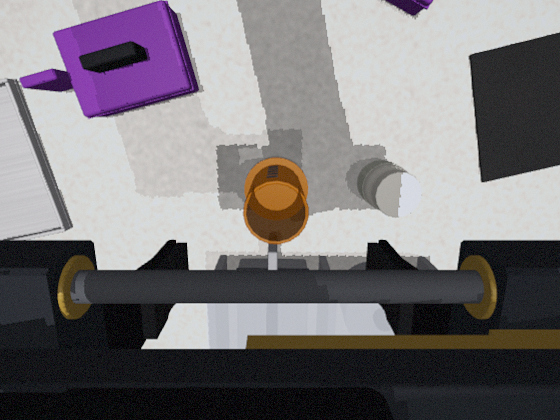

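```bash
python3 - <<'E'
from h import *
im=cv2.imread("pics/w1.png"); P=camera_params("wrist"); 
h=cv2.cvtColor(im,cv2.COLOR_BGR2HSV); m=cv2.inRange(h,(5,120,60),(22,255,255)); m[:140]=0; m[250:]=0; m[:,:220]=0; m[:,340:]=0
cn=max(cv2.findContours(m,0,2)[0],key=cv2.contourArea); pts=cn[:,0].astype(float); print(cv2.boundingRect(cn))
for nm,sel,z in (("base",pts[pts[:,1]<183],16),("rim",pts[pts[:,1]>214],115)):
    X=np.array([ray("wrist",u,v,z,P)[:2] for u,v in sel]); A=np.c_[2*X,np.ones(len(X))]; s=np.linalg.lstsq(A,(X**2).sum(1),rcond=None)[0]
    print(nm,np.round(s[:2],1),np.sqrt(s[2]+s[0]**2+s[1]**2))
print("plate",[np.round(ray("wrist",u,v,66,P),1).tolist() for u,v in [(273,246),(273,268)]])
print("jar top L/R",[np.round(ray("wrist",u,v,115,P),1).tolist() for u,v in [(378,195),(420,195),(400,217)]])
cv2.imwrite("pics/c1.png",cv2.resize(im[140:290,200:450],None,fx=3.2,fy=3.2,interpolation=cv2.INTER_CUBIC))
E
```

```text
(244, 158, 64, 86)
base [529.8  20.2] 34.23900956342136
rim [530.5  20.2] 26.427026141234958
plate [[577.0, 8.8, 66.0], [600.4, 4.4, 66.0]]
jar top L/R [[530.7, 106.0, 115.0], [537.0, 140.1, 115.0], [552.8, 122.1, 115.0]]
```

View pics/c1.png

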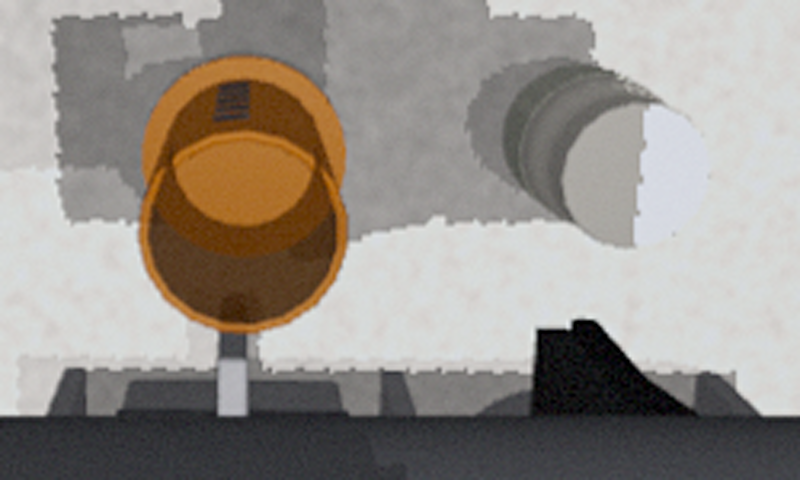

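Wrist fits put the rim at (530.5,20.2) and the base at (529.8,20.2), with radii of 26 and 34 as they should be. This agrees with the scene and top views, so I'll grasp it now.

```bash
python3 - <<'E'
from h import *
o=R(-10.6)
servo_line((531,20.6,140),vel=150,rot=o); servo_line((531,20.6,81),vel=90); st("down")
command_gripper(50,15); s=st("grip")
servo_line((531,20.6,100),vel=60); st("lift")
servo_line((531,20.6,225),vel=150); st("lift2")
save(capture("scene"),"s2"); save(capture("wrist"),"w2")
E
```

```text
down t 4.38 pos [531.4  20.5  81.4] F [ 0.5  1.3 -0.6] T [0.   0.01 0.  ] gap 87.2
grip t 5.02 pos [531.1  20.5  81.1] F [0.2 0.4 0.5] T [ 0.02  0.05 -0.06] gap 56.5
lift t 5.48 pos [531.3  20.7 100.5] F [-0.  -0.3 -0.9] T [ 0.03  0.   -0.03] gap 56.5
lift2 t 6.47 pos [530.3  20.6 223.9] F [ 0.2  0.1 -2.4] T [ 0.03  0.02 -0.  ] gap 56.3
```

View pics/s2.png

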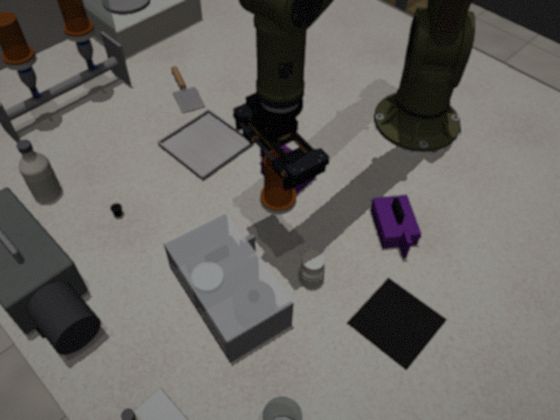

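View pics/w2.png

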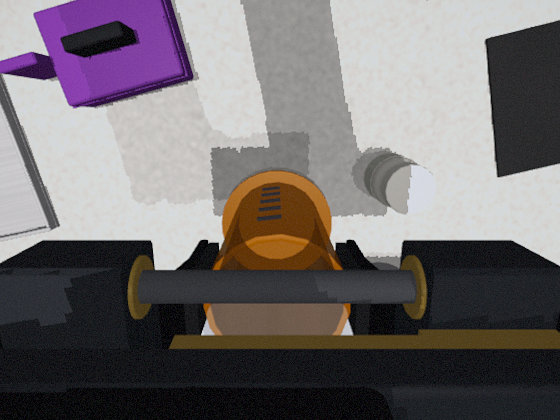

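The funnel is held upright: 2.4 N load, 56 mm gap. Next I carry it to the mat, cross-checking the mat's centre in the scene view.

```bash
python3 - <<'E'
from h import *
print(np.mean([ray("scene",u,v,4)[:2] for u,v in [(390,281),(445,321),(405,365),(349,321)]],0))
o=R(-10.6)
servo_line((494,319.5,225),vel=200,rot=o); st("over")
servo_line((494,319.5,100),vel=130); st("low")
servo_line((494,319.5,88),vel=40); a=st("near")
z=88
while z>83:
    z-=0.7; servo_line((494,319.5,z),vel=15); s=get_state()
    if s["wrist_force"][2]-a["wrist_force"][2]>1.5: break
st("contact z%.1f"%z)
save(capture("scene"),"s3")
E
```

```text
[496.29624242 320.81735982]
over t 8.22 pos [494.6 317.9 225.1] F [-0.  -0.4 -1.9] T [-0.01  0.01  0.02] gap 56.0
low t 9.33 pos [494.7 319.9 101. ] F [ 0.1  0.2 -1.4] T [ 0.09  0.01 -0.01] gap 56.4
near t 9.78 pos [493.8 319.4  87.7] F [-0.7  0.1 -1.8] T [-0.01  0.   -0.05] gap 56.6
contact z84.5 t 11.03 pos [494.2 319.5  85.1] F [-1.9 -1.8  3.7] T [-0.27  0.4   0.02] gap 56.5
```

View pics/s3.png

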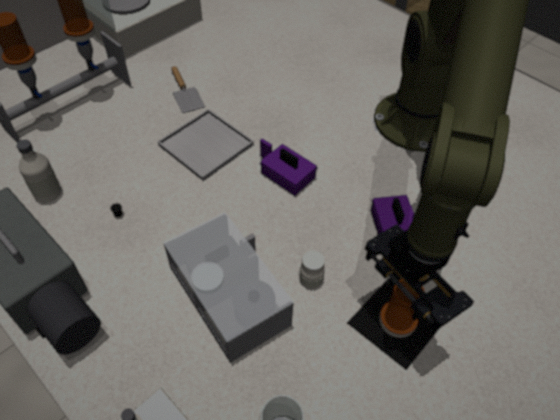

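Contact was felt at the expected height, so I'll release, retreat, and look at the plate from the wrist.

```bash
python3 - <<'E'
from h import *
command_gripper(87); st("open")
servo_line((494,319.5,130),vel=80); servo_line((494,319.5,230),vel=200)
reach((480,20,230),R(-10.6)); sleep(0.2); st("view")
P=camera_params("wrist"); save(capture("wrist"),"w3"); np.save("w3.npy",P["world_from_camera"]); save(capture("scene"),"s4"); save(capture("top"),"t4")
E
python3 -c "
import cv2;im=cv2.imread('pics/w3.png');cv2.imwrite('pics/c3.png',cv2.resize(im[100:250,200:450],None,fx=3.2,fy=3.2,interpolation=cv2.INTER_CUBIC))
im=cv2.imread('pics/s4.png');cv2.imwrite('pics/c4.png',cv2.resize(im[180:380,220:480],None,fx=3,fy=3,interpolation=cv2.INTER_CUBIC))"
```

```text
open t 11.9 pos [494.  319.5  84.5] F [-0.3 -0.8 -0.9] T [-0.    0.02 -0.01] gap 87.2
view t 14.62 pos [480.2  21.4 229.9] F [-0.6 -0.1  0.1] T [0.02 0.01 0.01] gap 86.9
```

View pics/c3.png

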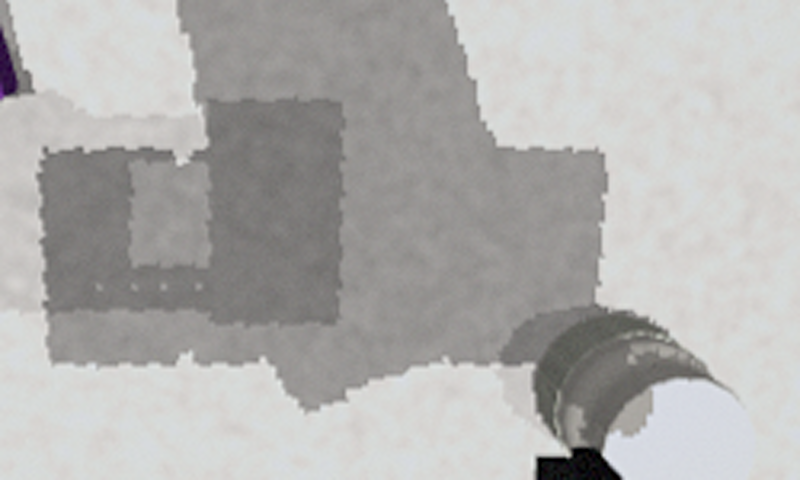

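View pics/c4.png

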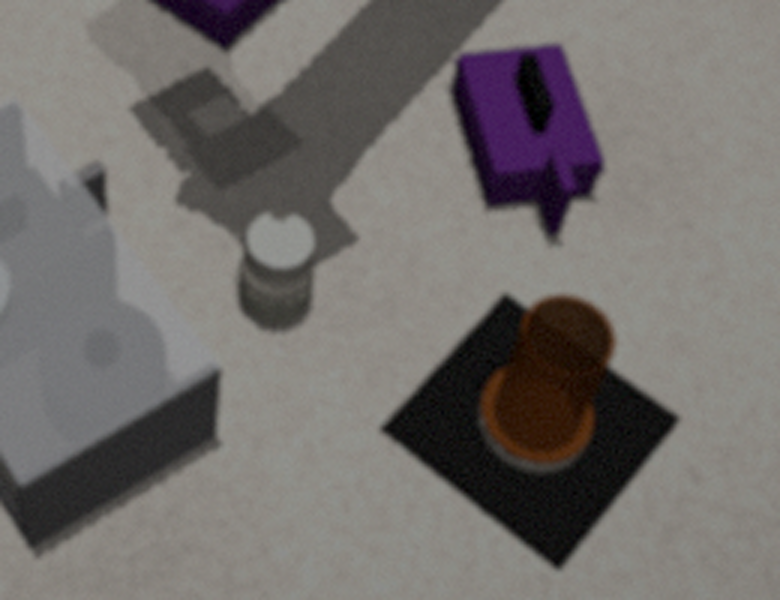

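The funnel stands upright near the mat's centre, at crop (540,415). The plate was out of the wrist view, so I'll move forward over it.

```bash
python3 - <<'E'
from h import *
servo_line((585,5,220),vel=200,rot=R(-10.6)); sleep(0.15); st("view")
P=camera_params("wrist"); im=capture("wrist"); save(im,"w5"); np.save("w5.npy",P["world_from_camera"])
print(proj("wrist",(596,4,66),P))
save(cv2.resize(im[80:250,190:450],None,fx=3,fy=3,interpolation=cv2.INTER_CUBIC),"c5")
E
```

```text
view t 15.6 pos [584.1   5.3 220.4] F [-0.6 -0.1 -0.6] T [0.01 0.01 0.01] gap 86.9
[277.35783449 208.4010475 ]
```

View pics/c5.png

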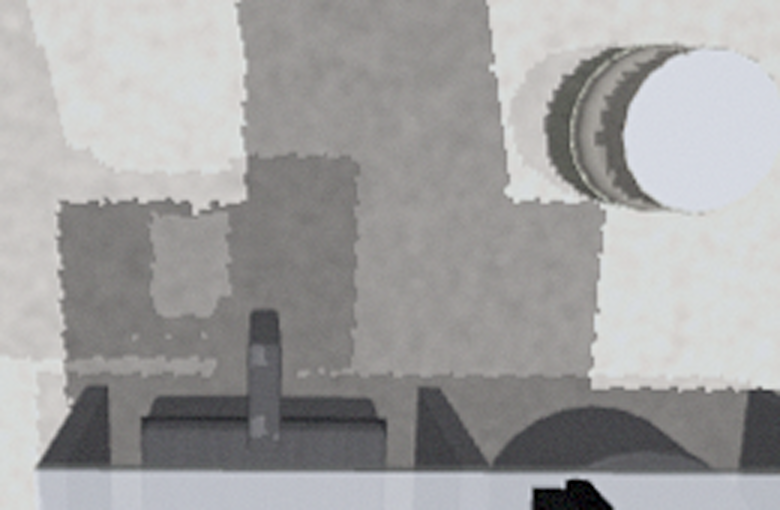

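```bash
python3 - <<'E'
from h import *
P=camera_params("wrist"); c=lambda u,v:(190+u/3,80+v/3)
w=lambda u,v,z:ray("wrist",*c(u,v),z,P)
f,b=w(264,345,66),w(264,440,66); print("plate",f[:2],b[:2],np.linalg.norm(f-b),np.degrees(np.arctan2(*(b-f)[1::-1])), "w",np.linalg.norm(w(249,390,66)-w(281,390,66)))
print("jar",w(705,130,115), w(623,130,115))
l,r_=w(142,418,45),w(386,418,45); d=l-r_; print("case front edge",l[:2],r_[:2],np.linalg.norm(d),"yaw",np.degrees(np.arctan2(-d[0],d[1]))+0, "mid",(l+r_)/2)
l,r_=w(38,468,94),w(490,468,94); print("riser front corners",l[:2])
e1,e2=w(38,468,94),w(760,472,94); d=e2-e1; print("riser yaw",np.degrees(np.arctan2(-d[0],d[1])))
E
```

```text
plate [584.31062021   6.82590337] [613.03728225   1.50788812] 29.214763363742346 -10.48812741838022 w 9.493881416748328
jar [541.72828267 119.60742242 115.        ] [538.20764473 100.68803278 115.        ]
case front edge [605.24718073 -36.52469232] [619.54305442  40.03850369] 77.88642363953737 yaw 169.4235282615425 mid [612.39511757   1.75690568  45.        ]
riser front corners [600.77529302 -59.51661341]
riser yaw -10.91832966736567
```

Plate, case front edge and riser all agree: yaw is -10.5° and the plate is centred near (597,4.5). The jar's near edge is at about y=100, under the gripper body's sweep. I therefore grip only the top 15 mm of the plate (body at 121 mm, above the 115 mm jar) and draw slightly to -y inside the bay slack.

```bash
python3 - <<'E'
from h import *
o=R(-10.5); a=np.radians(-10.5); ex=np.array([np.cos(a),np.sin(a),0]); ey=np.array([-np.sin(a),np.cos(a),0])
p=np.array([595,4.7,59.5])
command_gripper(44)
servo_line(p+[0,0,60],vel=150,rot=o); servo_line(p,vel=70); st("down")
command_gripper(8,35); st("grip")
p1=p-25*ex-7*ey; servo_line(p1,vel=40); s=st("d1")
save(capture("scene"),"s6"); save(capture("wrist"),"w6")
E
python3 -c "
import cv2;im=cv2.imread('pics/s6.png');cv2.imwrite('pics/c6.png',cv2.resize(im[120:370,140:360],None,fx=2.4,fy=2.4,interpolation=cv2.INTER_CUBIC))"
```

```text
down t 18.46 pos [595.5   4.7  59.9] F [ 0.3 -0.3  0.1] T [ 0.03 -0.03 -0.03] gap 44.2
grip t 19.23 pos [594.9   4.4  59.5] F [-0.2 -1.1 -0.5] T [-0.14  0.05 -0.09] gap 9.7
d1 t 20.02 pos [568.2   2.4  59.5] F [-3.   0.2  3.7] T [0.01 0.65 0.03] gap 9.8
```

View pics/c6.png

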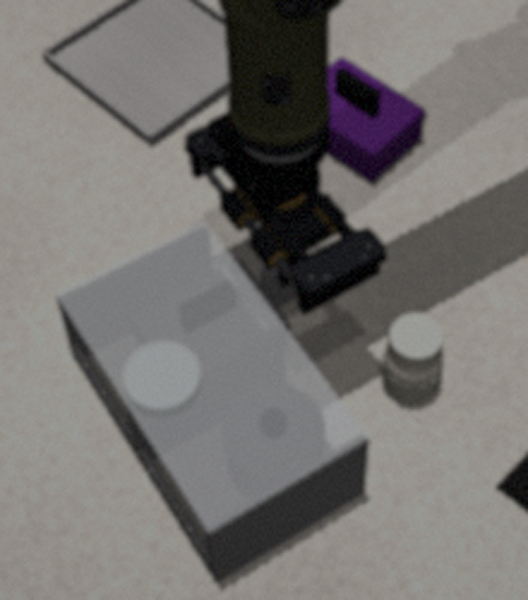

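View pics/w6.png

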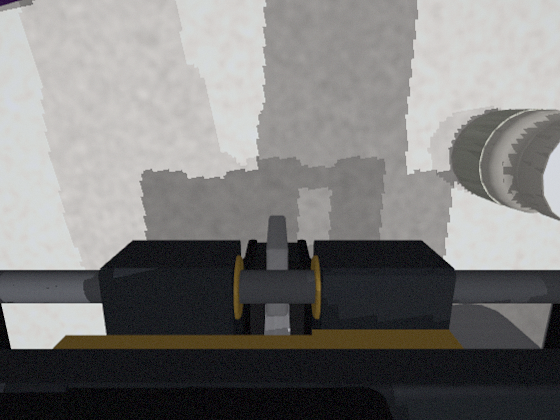

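Gap 9.8 mm with a small drag force, so the case is coming along. Continuing.

```bash
python3 - <<'E'
from h import *
a=np.radians(-10.5); ex=np.array([np.cos(a),np.sin(a),0]); ey=np.array([-np.sin(a),np.cos(a),0])
p=np.array([595,4.7,59.5])
for d in (55,85,112,135):
    servo_line(p-d*ex-8*ey,vel=70); s=st(d)
    if np.abs(s["wrist_force"]).max()>15: print("STOP"); break
else:
    servo_line(p-138*ex-38*ey,vel=60); st("side")
save(capture("scene"),"s7"); save(capture("top"),"t7")
E
```

```text
55 t 20.7 pos [538.3   7.1  59.5] F [-4.2 -0.2  4. ] T [ 0.05  0.87 -0.01] gap 10.0
85 t 21.27 pos [508.7  12.7  59.5] F [-4.5  0.6  4.7] T [ 0.06  0.92 -0.02] gap 10.0
112 t 21.81 pos [482.3  17.5  59.5] F [-4.4  0.3  3.9] T [ 0.02  0.84 -0.01] gap 10.0
135 t 22.28 pos [460.   21.6  59.5] F [-3.8  0.1  3. ] T [ 0.    0.76 -0.05] gap 9.5
side t 22.93 pos [452.2  -8.6  59.5] F [-1.2 -1.4 -0.4] T [-0.5   0.18 -0.1 ] gap 9.8
```

View pics/s7.png

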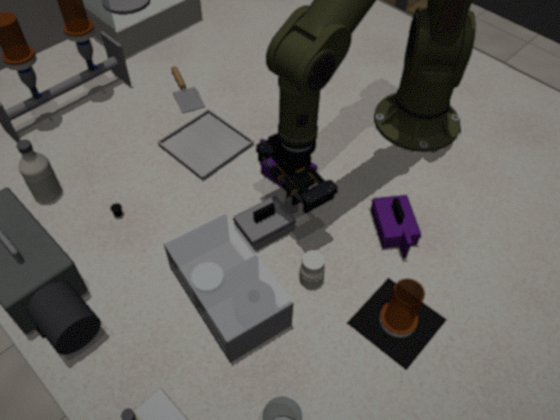

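View pics/t7.png

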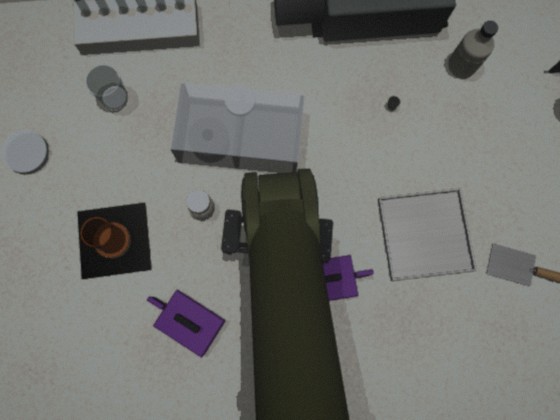

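The case is fully clear of the riser, with the jar and tin in place. Now I release the plate and look at the bar from above.

```bash
python3 - <<'E'
from h import *
command_gripper(44); st("open")
servo_line((452.2,-8.6,170),vel=150); servo_line((515,-19,210),vel=150,rot=R(-10.5)); sleep(0.15); st("view")
P=camera_params("wrist"); im=capture("wrist"); save(im,"w8")
print(proj("wrist",(523.9,-20.6,75),P))
save(cv2.resize(im[50:250,150:420],None,fx=2.9,fy=2.9,interpolation=cv2.INTER_CUBIC),"c8")
E
```

```text
open t 23.9 pos [452.4  -7.5  59.5] F [ 0.1 -0.7  0.6] T [ 0.02 -0.05  0.  ] gap 43.8
view t 25.58 pos [513.8 -18.8 209.1] F [0.1 0.2 0.2] T [0.06 0.03 0.08] gap 44.1
[276.66345912 212.87907367]
```

View pics/c8.png

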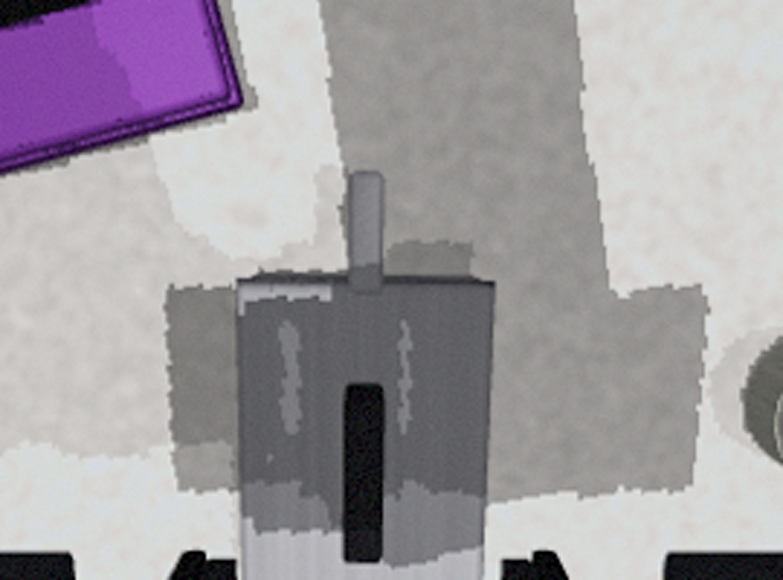

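The bar centre at px (275.5,213) matches the prediction (276.7,212.9). I'll grasp it and lift, and cross-check the tray's centre in the scene view.

```bash
python3 - <<'E'
from h import *
b=ray("wrist",275.7,213.1,75)
e1,e2=ray("wrist",150+364/2.9,50+385/2.9,75),ray("wrist",150+363.5/2.9,50+561/2.9,75); d=e2-e1
print("bar",b,np.linalg.norm(d),np.degrees(np.arctan2(d[1],d[0])))
l,r_=ray("wrist",150+238/2.9,50+282/2.9,45),ray("wrist",150+495/2.9,50+283/2.9,45);d=r_-l;print("front edge",np.linalg.norm(d),np.degrees(np.arctan2(-d[0],d[1])),(l+r_)/2)
T=[ray("scene",u,v,16)[:2] for u,v in [(207,112),(253,143),(204,177),(159,142)]]; print("tray",np.round(T,1).tolist(),np.mean(T,0))
servo_line((b[0],b[1],110),vel=130,rot=R(-10.5)); servo_line((b[0],b[1],57),vel=70); st("down")
command_gripper(9,45); st("grip")
servo_line((b[0],b[1],72),vel=40); st("lift"); servo_line((b[0],b[1],172),vel=120); st("lift2")
save(capture("scene"),"s9")
E
```

```text
bar [524.26080169 -21.40735708  75.        ] 52.491035095236256 -10.658138785016757
front edge 77.8585218880158 -10.673572863386182 [473.63290372 -11.46814807  45.        ]
tray [[383.5, -389.1], [374.5, -223.0], [533.5, -220.7], [539.7, -387.0]] [ 457.80069072 -304.97048595]
down t 27.47 pos [524.6 -21.5  57.3] F [ 0.9 -0.3  0.2] T [ 0.01  0.02 -0.01] gap 44.2
grip t 28.18 pos [524.2 -22.   57.1] F [-0.5 -2.4  0.5] T [-0.36  0.03  0.04] gap 11.7
lift t 28.7 pos [524.3 -21.2  72.1] F [-0.  -0.1 -4. ] T [0.   0.03 0.01] gap 11.8
lift2 t 29.68 pos [523.6 -21.3 171.2] F [ 0.5  0.1 -4.5] T [0.04 0.03 0.03] gap 11.5
```

View pics/s9.png

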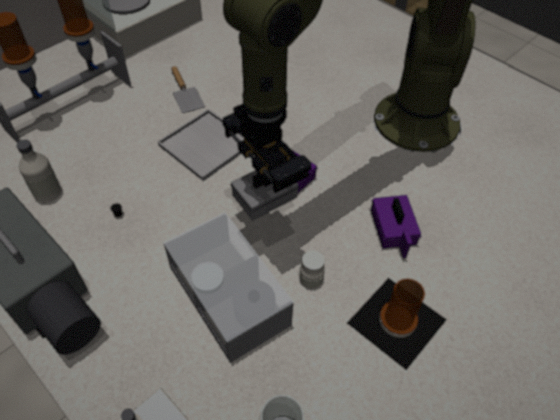

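Held level: 4.5 N load and near-zero moment. The two tray estimates differ by about 7 mm, so I'll refine them with enlarged crops before placing.

```bash
python3 - <<'E'
from h import *
t=cv2.imread("pics/t7.png"); s=cv2.imread("pics/s3.png")
g=lambda a:np.clip(a.astype(float)*1.5,0,255).astype(np.uint8)
a=cv2.resize(g(t[180:290,370:480]),None,fx=5.2,fy=5.2,interpolation=cv2.INTER_CUBIC)
b=cv2.resize(g(s[105:185,150:262]),None,fx=6.8,fy=6.8,interpolation=cv2.INTER_CUBIC)
cv2.imwrite("pics/ct.png",a);cv2.imwrite("pics/cs.png",b)
E
```

```text
(no output)
```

View pics/ct.png

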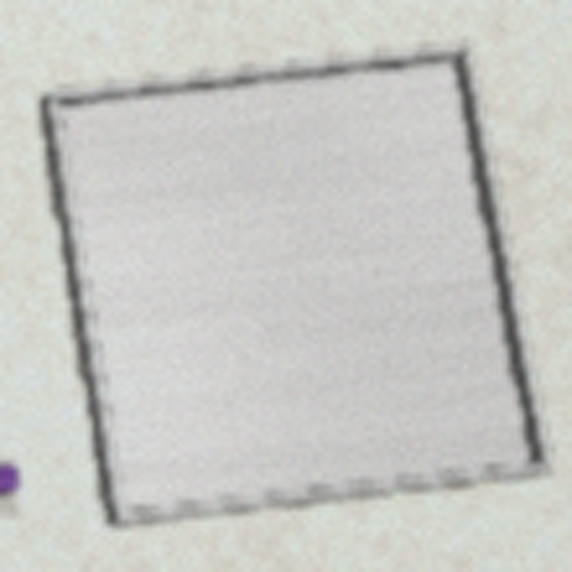

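View pics/cs.png

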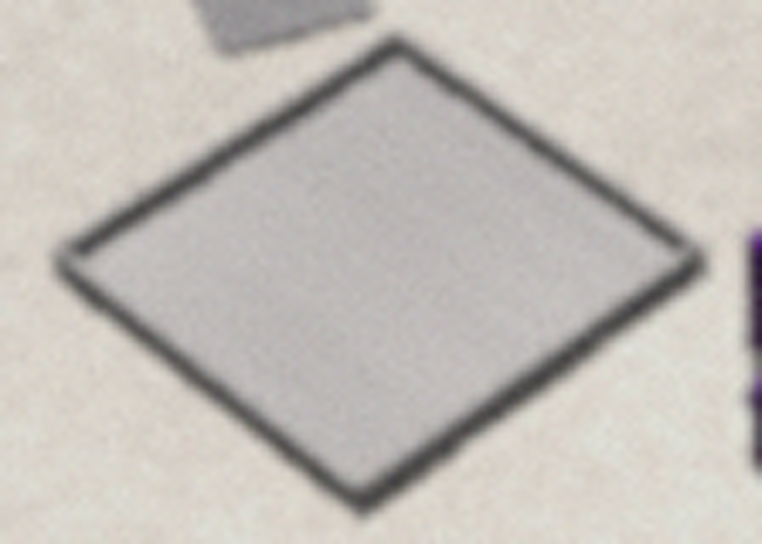

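```bash
python3 - <<'E'
from h import *
def rep(n,L,z=16):
    T=np.array([ray(n,u,v,z)[:2] for u,v in L]); d=[T[(i+1)%4]-T[i] for i in range(4)]
    print(n,np.round(T,1).tolist(),"c",np.round(T.mean(0),1),"len",[round(np.linalg.norm(x),1) for x in d],"ang",[round((np.degrees(np.arctan2(x[1],x[0]))+45)%90-45,1) for x in d])
rep("top",[(370+u/5.2,180+v/5.2) for u,v in [(43,97),(464,53),(544,468),(109,522)]])
rep("scene",[(150+u/6.8,105+v/6.8) for u,v in [(397,37),(707,258),(362,497),(55,260)]])
# move close to tray for wrist view
o=R(-2)
q=solve_ik((480,-300,172),o); print(np.round(q,0))
servo_line((500,-300,172),vel=200,rot=o); sleep(.15); st("over")
P=camera_params("wrist"); save(capture("wrist"),"w10"); np.save("w10.npy",P["world_from_camera"])
E
```

```text
top [[531.2, -224.9], [534.5, -393.0], [370.4, -397.5], [364.5, -228.7]] c [ 450.1 -311. ] len [np.float64(168.1), np.float64(164.2), np.float64(168.9), np.float64(166.6)] ang [np.float64(1.1), np.float64(1.6), np.float64(2.0), np.float64(1.3)]
scene [[377.1, -391.2], [372.6, -221.5], [537.0, -219.4], [543.9, -385.1]] c [ 457.6 -304.3] len [np.float64(169.8), np.float64(164.4), np.float64(165.9), np.float64(166.9)] ang [np.float64(1.5), np.float64(0.7), np.float64(2.4), np.float64(2.1)]
[-20.  15.  57. 101. -14.  71. 129.]
over t 31.43 pos [ 500.4 -298.9  172. ] F [ 0.6  0.8 -5.6] T [ 0.04 -0.02  0.  ] gap 11.3
```

View pics/w10.png

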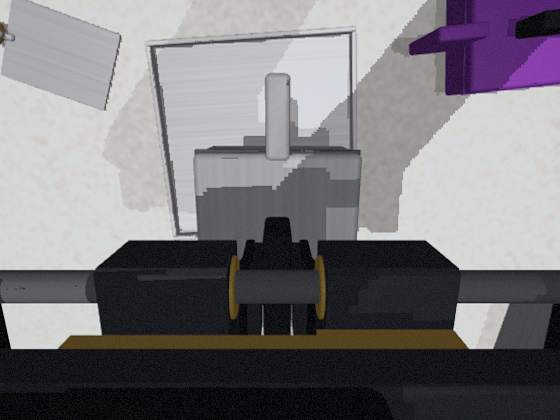

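```bash
python3 - <<'E'
from h import *
im=cv2.imread("pics/w10.png"); cv2.imwrite("pics/c10.png",cv2.resize(im[15:245,130:370],None,fx=2.5,fy=2.5,interpolation=cv2.INTER_CUBIC))
T=[ray("wrist",u,v,16)[:2] for u,v in [(147,41),(356,27),(176,237)]]; print(np.round(T,1).tolist())
print("len",np.linalg.norm(T[0]-T[1]),np.linalg.norm(T[0]-T[2]),"c",(T[1]+T[2])/2)
d=T[1]-T[0];print(np.degrees(np.arctan2(-d[0],d[1])))
# near edge of case underside etc: plate front top at carried height
print("plate front top expected z", 172-57+66, ray("wrist",278,73,181))
E
```

```text
[[371.8, -397.9], [367.0, -232.0], [536.7, -392.1]]
len 165.98059156193935 165.00325976163597 c [ 451.83696208 -312.05576943]
1.6445114680198303
plate front top expected z 181 [ 416.62506582 -295.93268527  181.        ]
```

View pics/c10.png

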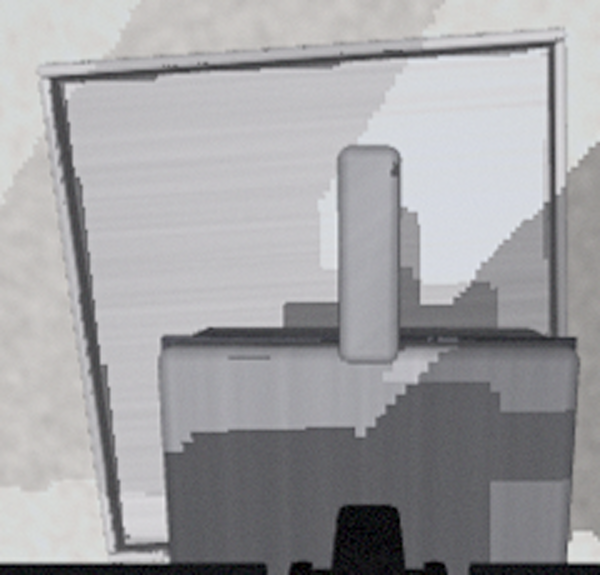

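The wrist and top views agree on a tray centre of about (452,-311) and yaw of 1.5°. The scene view is off by 7 mm, and its near rim is ambiguous there. I'll centre the whole case-plus-plate footprint, stop low and check.

```bash
python3 - <<'E'
from h import *
o=R(1.5)
servo_line((466.5,-310,150),vel=120,rot=o); servo_line((466.5,-310,84),vel=100); sleep(.15); st("low")
P=camera_params("wrist"); im=capture("wrist"); save(im,"w11")
save(cv2.resize(im[15:245,130:430],None,fx=2.5,fy=2.5,interpolation=cv2.INTER_CUBIC),"c11"); 
for x in [(371,-397),(367,-228)]: print(proj("wrist",(*x,16),P))
s=capture("scene"); save(cv2.resize(s[90:200,140:290],None,fx=5,fy=5,interpolation=cv2.INTER_CUBIC),"c11s")
E
```

```text
low t 32.93 pos [ 467.1 -310.4   84.8] F [ 0.5  0.1 -3.9] T [ 0.03 -0.01 -0.01] gap 11.7
[131.35104833  61.20291289]
[423.90866579  62.20353483]
```

View pics/c11.png

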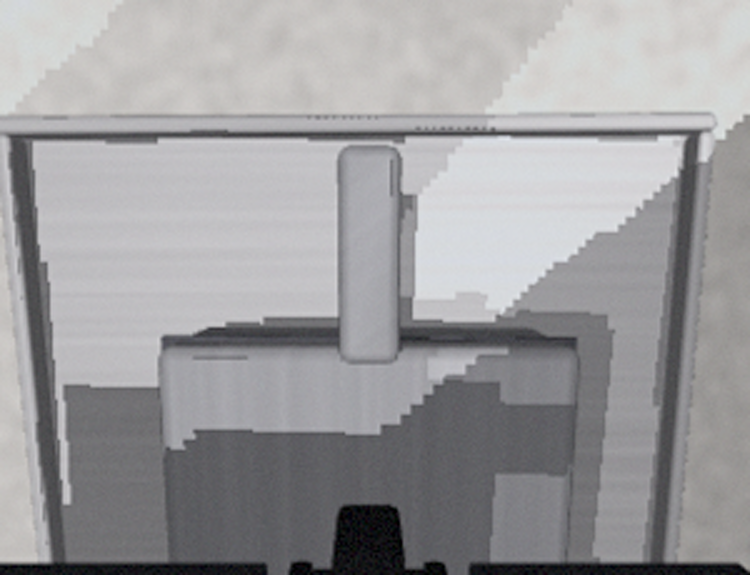

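View pics/c11s.png

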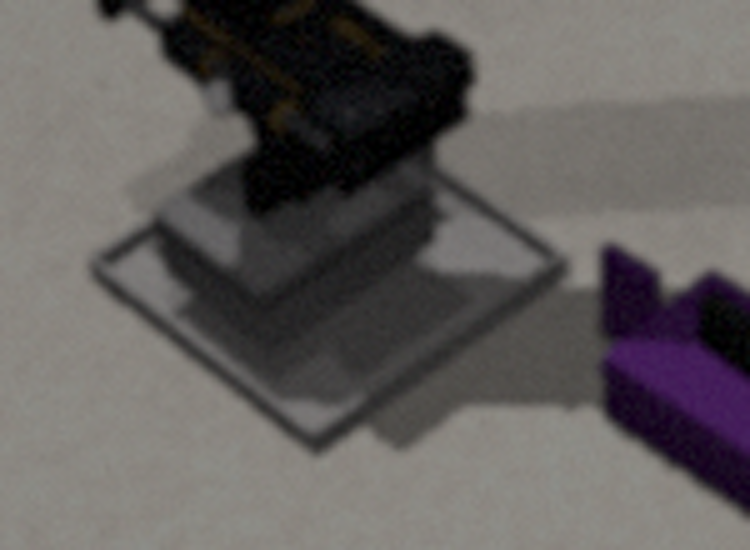

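```bash
python3 - <<'E'
from h import *
for n,u,v,z in [("plate front top",278,15+147/2.5,94),("rim inner",278,15+134/2.5,16),("rim outer",278,15+117/2.5,16),("L rim outer",130+8/2.5,15+300/2.5,16),("R rim outer",130+705/2.5,15+200/2.5,16)]: print(n,np.round(ray("wrist",u,v,z),1))
E
```

```text
plate front top [ 383.5 -312.    94. ]
rim inner [ 372.6 -312.    16. ]
rim outer [ 368.9 -312.1   16. ]
L rim outer [ 412.7 -398.8   16. ]
R rim outer [ 385.  -232.5   16. ]
```

The plate front clears the near wall by about 11 mm, which leaves about 8 mm at the rear. Lowering gently.

```bash
python3 - <<'E'
from h import *
p=[467,-312]
servo_line((*p,66),vel=50); a=st("near"); z=66
while z>58.5:
    z-=0.7; servo_line((*p,z),vel=15); s=get_state()
    if s["wrist_force"][2]-a["wrist_force"][2]>2.5: break
st("contact z%.1f"%z)
command_gripper(40); st("open")
servo_line((*p,110),vel=80); servo_line((*p,200),vel=200)
servo_line((490,-150,300),vel=250); sleep(.3); st("away")
for n in("scene","top","wrist"): save(capture(n),n+"12")
E
```

```text
near t 33.54 pos [ 466.7 -312.    65.5] F [ 0.3  0.2 -3.5] T [ 0.04 -0.02 -0.03] gap 11.6
contact z60.4 t 35.54 pos [ 467.1 -312.    61.1] F [-2.8  2.2  4.9] T [0.42 0.6  0.02] gap 11.9
open t 36.33 pos [ 467.  -312.    60.4] F [ 0.5 -0.1  0.3] T [ 0.01 -0.04  0.01] gap 39.4
away t 38.92 pos [ 489.6 -150.9  299.5] F [0.5 1.  0.1] T [ 0.04 -0.01  0.04] gap 39.9
```

View pics/scene12.png

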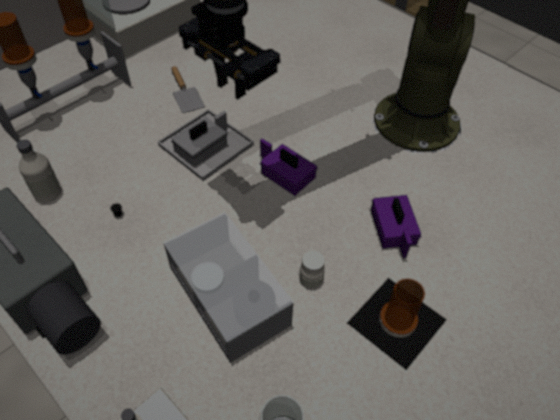

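View pics/top12.png

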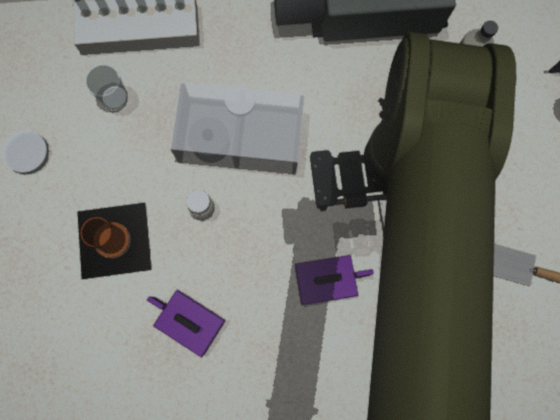

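```bash
python3 - <<'E'
from h import *
s=cv2.imread("pics/scene12.png"); f=lambda a:np.clip(a.astype(float)*1.6,0,255).astype(np.uint8)
a=cv2.resize(f(s[95:195,150:260]),(396,360),interpolation=cv2.INTER_CUBIC); b=cv2.resize(f(s[260:380,335:467]),(396,360),interpolation=cv2.INTER_CUBIC)
cv2.imwrite("pics/c12.png",np.hstack([a,b]))
a=cv2.imread("pics/top0.png").astype(int);b=cv2.imread("pics/top12.png").astype(int)
for n,(x0,x1,y0,y1) in {"jar":(183,220,183,225),"tin":(180,238,105,170),"purpleL":(145,228,285,360)}.items(): print(n,np.abs(a-b)[y0:y1,x0:x1].mean())
E
```

```text
jar 45.496567996568
tin 39.42767462422635
purpleL 38.4471218206158
```

View pics/c12.png

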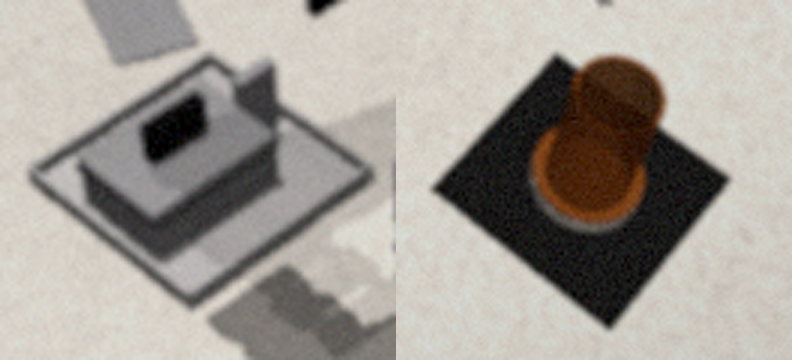

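```bash
python3 - <<'E'
from h import *
for k in ("top","scene"):
    a=cv2.imread(f"pics/{k}0.png");b=cv2.imread(f"pics/{k}12.png")
    L={"jar":(180,222,183,225),"tin":(182,236,105,168),"purpleA":(292,375,250,308),"purpleB":(145,228,285,360)} if k=="top" else {"jar":(295,332,245,292),"tin":(230,275,275,320),"purpleB":(365,425,190,258)}
    for n,(x0,x1,y0,y1) in L.items():
        r=cv2.matchTemplate(b[y0-10:y1+10,x0-10:x1+10],a[y0:y1,x0:x1],cv2.TM_CCOEFF_NORMED); _,m,_,l=cv2.minMaxLoc(r); print(k,n,"shift",l[0]-10,l[1]-10,round(m,3))
E
```

```text
top jar shift 0 0 0.995
top tin shift 0 0 0.995
top purpleA shift 0 0 0.842
top purpleB shift 0 0 0.998
scene jar shift 0 0 0.997
scene tin shift 0 0 0.979
scene purpleB shift 0 0 0.997
```

Nothing else moved, so I'll hand the job in.

```bash
python3 - <<'E'
from h import *
st("end"); print(finish_job())
E
```

```text
end t 39.07 pos [ 489.9 -150.3  299.9] F [-0.7  0.1 -0.8] T [ 0.05  0.02 -0.01] gap 40.3
the job is handed in; nothing more can be done
None
```

I moved the funnel onto the black mat first, standing upright. Then I drew the steel case out by its grip plate, took it by the lid bar, and set it flat in the tray. I handed the job in at about 39 s, with the gripper clear and empty.

- **Setting down:** both were lowered until contact was felt (about 5 N), then released.
- **Final pictures:** the funnel is upright well inside the mat, and the case sits flat with its plate inside the tray walls.
- **Left alone:** the jar, the tin and both purple look-alikes show zero pixel shift from the start. The look-alike beside the tray matched less closely (0.84), probably because the arm's shadow fell near it.
- **Disagreement:** the scene camera put the tray's centre about 7 mm from where the top and wrist cameras put it. I used the wrist and top value, and a close wrist view before lowering showed about 11 mm clear in front; I inferred about 8 mm behind from the known sizes.
- **Check that was no use:** a raw brightness comparison of the before and after pictures differed everywhere, apparently from a change in overall brightness. I relied on matching image patches instead.

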